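# Clear the spanner off the drilling jig and load the bearing block

### The job

Somebody has left a spanner lying across the drilling jig. Put that spanner away flat in the empty tool tray, then load the pillow-block bearing (the one with the long foot and the upright round housing) into the jig: upright, with its foot down inside the four low walls and flat on the jig's floor. Lower the bearing into place, do not let it drop in from a height.

Things in the scene. Friction and masses are not known exactly. Their poses are not given: they have to be found in the camera images.
- spanner: Large bright steel combination spanner, 190 mm long, about 0.2 kg, at first lying flat across the jig's two long walls, over the pocket. Handle 15 mm wide, 9 mm thick; both ends 36 mm wide, 10 mm thick; balances near mid-handle. Origin: mid-length, on its flat underside (26 mm above the table at first). x along it to the open jaw, y across, z up. (The loose 130 mm spanner is a bystander.)
- bearing_block: Grey cast pillow-block bearing, about 0.5 kg, upright on the table: foot 110 (x) by 44 (y) by 14 mm thick; on it an upright round housing, radius 32 mm about an axis along y 38 mm above the underside, 34 mm between its flat faces; 70 mm tall. Origin: centre of the foot's underside; z up. Same either way round. (The square flanged bearing and round stepped bush are bystanders.)
- jig: Drilling jig fixed to the bench: dark steel base 200 (x) by 120 (y) by 10 mm, with four low aluminium walls 12 mm thick, tops 26 mm above the table, round an open pocket 130 (x) by 64 mm (y). The pocket's floor is 10 mm above the table. Origin: on the table, under the middle of the pocket; x along the pocket, z up.
- tool_tray: Empty grey tool tray fixed to the bench, 290 (x) by 170 (y) mm outside, 25 mm high; walls and floor 5 mm thick, so inside 280 by 160 mm with the inner floor 5 mm above the table. Origin: centre of its underside, on the table; x along it, z up.

How it is judged:
By the outcome, as a careful person would: the job done as asked, in the order asked, and still so for the second after the job is handed in, with the robot touching nothing.
It also fails if it takes over 61 s, if anything falls off the work surface, if the arm or the gripper's body presses on something with over 40 N, if the wrist force passes 120 N, or if a joint passes its speed limit or range.

### The arm

A 7-joint arm with a two-finger parallel gripper is mounted at the origin on the work surface. World frame = base frame: x ahead of the robot, y to its left, z up, the work surface at z = 0. Lengths are in m, angles in rad, forces in N, time in s.
With the tool pointing down it reaches from about 0.425 to 0.925 m from the base axis. Payload 6.8 kg.
Tool frame: the origin (TCP) lies at the very end of the fingers, on their centre line; the grasp point (between the pads) lies 19 mm behind it (r.grip_depth is the distance from the TCP to the grasp point, in m); z points along the fingers, y is the direction in which the jaws open and shut (so a half turn about z gives the same grasp; the last joint's range is limited). The gripper opens to 85 mm and grips with 20 to 120 N. Pads are 22 mm wide; open, the fingers measure 114 mm over their backs; the gripper's body (76 mm by 85 mm) begins 54 mm behind the grasp point. The pads swing forward as they close: fully open they stand 13 mm farther back than shut.
Start: joints at [1.012, 0.477, 0.022, 1.555, -0.011, 1.109, -0.083], TCP at [0.294, -0.608, 0.231] pointing down, gripper open.
Joint ranges: [-2.96, 2.96], [-0.34, 2.1], [-1.41, 1.46], [0.24, 2.44], [-1.37, 4.51], [0.17, 1.92], [-2.96, 2.96]. Speed limits (rad/s): [2.39, 2.39, 3.14, 3.14, 3.14, 3.14, 3.14].

### API

Orientations are given as a rotation vector (axis times angle).
In Python, from bench import status, eyes, workorder, spotter, r gives the robot as it stands.
- The arm moves only by the tool drive_tool, never from a script. Its argument "commands" is a list of rows, each an object of numbers: "rx", "ry", "rz": the turn, a rotation vector about the world's x, y, z normalised to -1 to 1, where 1 is 8 degrees; "tx", "ty", "tz": the shift along the world's x, y, z normalised to -1 to 1, where 1 is 20 mm; "grip": the closure, from -1 (fully open) to 1 (shut). A call has 1 to 10 rows; each row shifts and turns the commanded pose from where the row before left it; what a row does not reach is not made up. A row lasts 1/8 s, in which the tool goes at most 62.5 mm and 10.7 degrees, less where a joint would pass 70% of its speed; a pose out of reach is approached as far as the arm can. A call with a number of a shift or a turn outside -1 to 1 is refused whole. A call with a gripper value outside its range is refused whole. The fingers move at their own pace and stop on an object; "grip_force" is the grip in N (left out, the last holds). Time passes only in rows, so rows that do not move let the fingers close. It gives the time, the measured TCP pose, the force and the opening at its end, in the units of the state.
- status.get_obs(): the state, without advancing time (a new reading comes with each control period).
- eyes.grab_frame(name): name is "scene" or "top" or "wrist"; returns a dict with "frame" (384x512x3 uint8, blue, green, red), "range_z" (384x512 float32, m along the optical axis (not along the pixel's ray), 0 where there is no reading), "fx", "fy", "cx", "cy" (pixels), "dist_coeffs" ([k1, k2, p1, p2, k3] as OpenCV has them; the pictures are not rectified), "T" (4x4, takes a point from camera to world coordinates); the wrist camera has in their place "T_tool_cam" (4x4, takes a point from camera to tool coordinates, whose origin is the TCP and whose axes are the flange's). Camera axes: x right, y down, z forward; pixel columns grow to the right and rows downward; lengths in m; the calibration is good to about 2 mm. A picture is of the moment at which its call begins: read the wrist's pose just before it.
- workorder.hand_in(): hands the job in, once; it reports no verdict.
Trained networks look in the newest picture that a camera, given by its name, has taken for a name from the list of things; names that differ only in an ending like _2 or _b are one class to them, and where a whole thing is asked for, a point or a joint stands for the part that bears it (a point fixed in the world has none). Each returns a list of dicts, best first, with "confidence" (0 to 1); they miss things now and then, are a little off and sometimes report something else, mostly with a low value. They report only what shows in the picture. A call takes as long as a camera call.
- spotter.boxes_of(camera, target): "position" ([column, row] as shares, 0 to 1, of the picture: columns of its width, rows of its height, amid what is visible of it).
- spotter.masks_of(camera, target): "mask" (384x512 bool, what is visible of it) and "position" ([column, row] as shares, 0 to 1, of the picture: columns of its width, rows of its height, amid what is visible of it).
The state is a dict: "clock": time; "joints": joint angles; "qvel": joint speeds; "tau": joint torques, N m; "tcp_pos": TCP position; "orientation": TCP orientation; "contact_force": force on the tool from outside, world axes, zero at the start; "moment": the same for the moment, N m; "grip_width": finger opening in m.
Only numpy, scipy, OpenCV 4.12 (cv2) and the standard library are available. Lean on these libraries where they do the work, as an engineer would, in place of code of your own. Each camera call takes 0.05 s, during which the arm holds its last target.

## Working session

There is one attempt and no reset: what is moved stays moved. The work goes in short steps, Python scripts to look and compute and a tool call to move; the robot and the scene stay as the last step left them, time stands still between calls to the robot, and variables do not carry over. Pictures are saved under pics/ and viewed, and the job is handed in when it is done.

Besides the shell and the picture viewer there is one more tool, called after "Request:" as name(argument=value, ...), one argument or row to a line, values as JSON. drive_tool: Moves the arm, as the interface text tells. Scaled input: -1 to 1 covers 20 mm each way for a shift and 8 degrees each way for a turn. Its arguments: {"type":"object","properties":{"commands":{"type":"array","items":{"type":"object","properties":{"rx":{"type":"number"},"ry":{"type":"number"},"rz":{"type":"number"},"tx":{"type":"number"},"ty":{"type":"number"},"tz":{"type":"number"},"grip":{"type":"number"}}}},"grip_force":{"type":"number"}},"required":["commands"]}

```bash
ls; mkdir -p pics
python3 - <<'E'
from bench import status, eyes, workorder, spotter, r
import cv2,numpy as np
print(status.get_obs()); print(r.grip_depth)
for n in ("scene","top","wrist"):
    f=eyes.grab_frame(n); cv2.imwrite(f"pics/{n}0.png",f["frame"]); np.savez(f"{n}0.npz",**f)
    print(n,f["fx"],f["cx"],f["cy"],f["dist_coeffs"],np.round(f.get("T",f.get("T_tool_cam")),3).tolist())
E
```

```text
pics
{'clock': 0.0, 'joints': array([ 1.0118818 ,  0.47782384,  0.02234648,  1.55642652, -0.0115026 ,
        1.10924746, -0.08306612]), 'qvel': array([ 0.00205025, -0.00113573, -0.00212162, -0.00030016,  0.00062415,
        0.00015459,  0.00059182]), 'tau': array([ 7.23485828e-04, -5.96452045e+01,  1.60844665e+00, -2.81197751e+01,
        1.24697608e-02,  9.49470385e-03, -1.69559803e-05]), 'tcp_pos': array([ 0.29383682, -0.60706201,  0.23032042]), 'orientation': array([-3.06044870e+00, -7.01851414e-01,  8.25226496e-04]), 'contact_force': array([-0.24795804,  0.18222909, -0.95800078]), 'moment': array([-0.03643403,  0.00108482,  0.00965332]), 'grip_width': 0.08538949574012068}
0.0187
scene 471.99409765434325 259.5772906351206 196.8905276441764 [-0.18661831  0.          0.          0.          0.        ] [[-0.139, 0.613, -0.778, 1.356], [0.99, 0.092, -0.105, 0.158], [0.007, -0.785, -0.62, 0.73], [0.0, 0.0, 0.0, 1.0]]
top 385.4092106293126 258.6311980876765 198.88744328413674 [-0.12149794  0.          0.          0.          0.        ] [[0.01, -0.987, 0.16, 0.382], [-1.0, -0.012, -0.012, 0.04], [0.014, -0.16, -0.987, 0.931], [0.0, 0.0, 0.0, 1.0]]
wrist 300.3244590241132 255.57745130860366 192.00176631830166 [-0.0187406  0.         0.         0.         0.       ] [[0.001, -0.953, -0.303, 0.078], [1.0, 0.001, 0.001, 0.001], [-0.0, -0.303, 0.953, -0.142], [0.0, 0.0, 0.0, 1.0]]
```

View pics/top0.png

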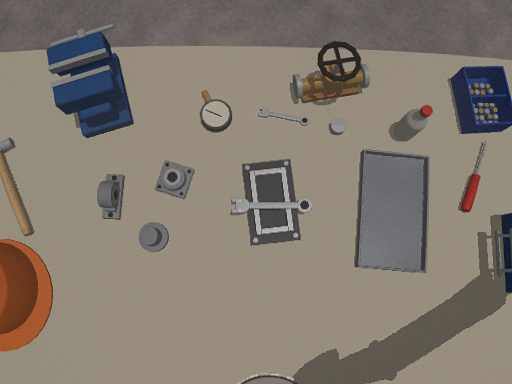

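View pics/scene0.png

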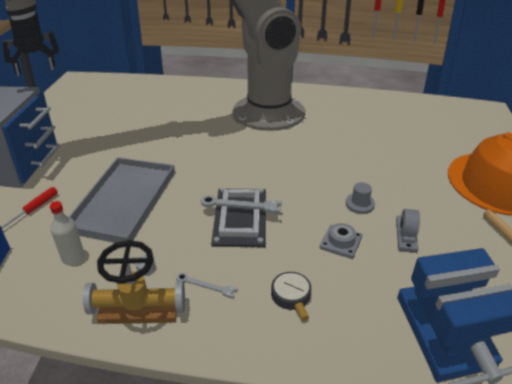

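View pics/wrist0.png

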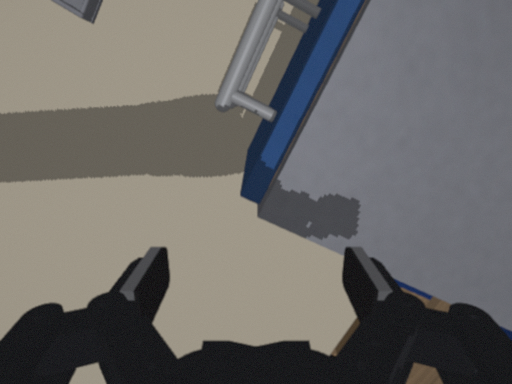

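The top picture shows the jig at (271,202), the spanner across it (open jaw left at (240,206), ring right at (305,206)), the tray at (393,210) and the pillow block at (111,197). Next I'll measure them from masks and depth.

```bash
cat > h.py <<'E'
import numpy as np, cv2
def cloud(f,mask=None,T=None):
    K=np.array([[f["fx"],0,f["cx"]],[0,f["fy"],f["cy"]],[0,0,1]],float)
    z=f["range_z"]; m=(z>0) if mask is None else (mask&(z>0))
    v,u=np.nonzero(m)
    p=cv2.undistortPoints(np.stack([u,v],1).astype(np.float64)[:,None],K,np.array(f["dist_coeffs"],float))[:,0]
    d=z[v,u]; P=np.stack([p[:,0]*d,p[:,1]*d,d],1)
    T=f["T"] if T is None else T
    return P@T[:3,:3].T+T[:3,3],u,v
def rect(P):
    (c,s,a)=cv2.minAreaRect((P[:,:2]*1000).astype(np.float32)); return np.round(c,1),np.round(s,1),round(a,1)
E
python3 - <<'E'
from bench import *
from bench import status,eyes,spotter
from h import *
for cam in ("top","scene"):
    f=eyes.grab_frame(cam)
    for n in ("spanner","bearing_block","jig","tool_tray"):
        ms=spotter.masks_of(cam,n)
        for k in ms[:2]:
            P,u,v=cloud(f,k["mask"]); 
            print(cam,n,round(k["confidence"],2),np.round(np.array(k["position"])*[512,384]),len(P),"rect",rect(P),"zpct",np.round(np.percentile(P[:,2],[2,25,50,75,98]),3))
            np.savez(f"m_{cam}_{n}_{ms.index(k) if 0 else ('a' if k is ms[0] else 'b')}.npz",P=P,u=u,v=v)
    P,u,v=cloud(f); np.savez(f"c_{cam}.npz",P=P,u=u,v=v)
    t=P[(abs(P[:,2])<0.015)&(P[:,0]>.3)&(P[:,0]<.8)]; print("table z",np.median(t[:,2]))
E
```

```text
top spanner 0.67 [266. 202.] 634 rect (array([513.1,  -2.3]), array([186. ,  36.1]), 89.9) zpct [0.03  0.034 0.035 0.036 0.039]
top bearing_block 0.65 [112. 195.] 956 rect (array([534.1, 396.8]), array([ 65. , 109.3]), 87.6) zpct [0.001 0.014 0.031 0.062 0.07 ]
top jig 0.96 [270. 197.] 3722 rect (array([528. ,  -0.7]), array([201.1, 123.6]), 7.4) zpct [0.006 0.009 0.01  0.015 0.028]
top jig 0.63 [112. 194.] 943 rect (array([536. , 390.3]), array([ 51.5, 113.5]), 89.2) zpct [0.007 0.014 0.035 0.063 0.07 ]
top tool_tray 0.6 [393. 209.] 8279 rect (array([ 510.4, -305.5]), array([185.2, 301.3]), 87.0) zpct [0.001 0.003 0.005 0.006 0.025]
table z -0.0002239886152460846
scene spanner 0.7 [243. 204.] 656 rect (array([505. ,  -0.7]), array([ 58.4, 187.6]), 1.7) zpct [0.029 0.035 0.037 0.039 0.041]
scene bearing_block 0.64 [405. 229.] 916 rect (array([510.6, 391.4]), array([ 50.2, 162.4]), 86.9) zpct [0.002 0.015 0.031 0.06  0.072]
scene jig 0.74 [239. 223.] 2587 rect (array([525.2,  -1. ]), array([205.8, 119.3]), 7.4) zpct [0.006 0.012 0.013 0.023 0.03 ]
scene tool_tray 0.85 [123. 199.] 5571 rect (array([ 513.8, -312.9]), array([198.1, 380.3]), 84.6) zpct [0.003 0.006 0.007 0.011 0.027]
table z 0.0020976855956014173
```

Run:
```python
from h import *
for cam in ("top","scene"):
    P=np.load(f"c_{cam}.npz")["P"]; z=P[:,2]; o=0 if cam=="top" else .002
    z=z-o
    def box(c,hx,hy,lo,hi): return P[(abs(P[:,0]-c[0])<hx)&(abs(P[:,1]-c[1])<hy)&(z>lo)&(z<hi)]
    J=box((.528,-.001),.12,.08,.006,.0135); print(cam,"jig base",len(J),rect(J))
    J=box((.528,-.001),.12,.08,.0225,.0285); print(cam,"jig walls",len(J),rect(J))
    S=box((.513,-.002),.03,.13,.0315,.045); print(cam,"spanner",len(S),rect(S),np.median(S[:,2]))
    for y in range(-100,100,20):
        s=S[(abs(S[:,1]*1000-y)<10)]
        if len(s): print("   y",y,"x",np.round(np.percentile(s[:,0],[3,50,97]),3),len(s))
    B=box((.534,.393),.08,.06,.009,.019); print(cam,"foot",len(B),rect(B),np.median(B[:,2]))
    B=box((.534,.393),.08,.06,.045,.08); print(cam,"housing",len(B),rect(B),B[:,2].max())
    B=box((.534,.393),.08,.06,.062,.08); print(cam,"housing top",len(B),rect(B),B[:,2].max())
    Tt=box((.51,-.305),.18,.12,.019,.03); print(cam,"tray rim",len(Tt),rect(Tt),np.median(Tt[:,2]))
```

```text
top jig base 2687 (array([527.8,  -0.6]), array([200.6, 120.1]), 7.3)
top jig walls 813 (array([529.4, -11.9]), array([154.3, 121.2]), 7.4)
top spanner 672 (array([515.4,  -2.2]), array([ 36.3, 186.5]), 1.4) 0.0351195225517516
   y -100 x [0.506 0.516 0.527] 26
   y -80 x [0.5   0.516 0.531] 113
   y -60 x [0.504 0.516 0.528] 69
   y -40 x [0.509 0.515 0.521] 46
   y -20 x [0.508 0.514 0.521] 53
   y 0 x [0.508 0.515 0.52 ] 47
   y 20 x [0.508 0.515 0.52 ] 49
   y 40 x [0.508 0.514 0.52 ] 48
   y 60 x [0.498 0.513 0.529] 102
   y 80 x [0.495 0.513 0.531] 110
top foot 341 (array([534.3, 387.6]), array([ 46.1, 110. ]), 89.6) 0.01333426879844013
top housing 421 (array([534.1, 385.3]), array([35.5, 59.9]), 85.6) 0.07271110502838984
top housing top 246 (array([534.7, 386.3]), array([33.9, 43.8]), 88.1) 0.07271110502838984
top tray rim 881 (array([ 526.9, -303.9]), array([172.4, 330.5]), 85.2) 0.02347984290489491
scene jig base 1688 (array([525.3,  -1.4]), array([205.8, 119.7]), 7.5)
scene jig walls 644 (array([527.3,   1.8]), array([173.1, 134.3]), 26.6)
scene spanner 552 (array([514.9,  -1. ]), array([ 37. , 188.4]), 1.1) 0.03756698065866493
   y -100 x [0.506 0.518 0.525] 12
   y -80 x [0.499 0.519 0.532] 91
   y -60 x [0.505 0.518 0.53 ] 55
   y -40 x [0.507 0.516 0.522] 44
   y -20 x [0.507 0.515 0.522] 45
   y 0 x [0.508 0.517 0.521] 39
   y 20 x [0.506 0.515 0.521] 43
   y 40 x [0.506 0.516 0.521] 44
   y 60 x [0.496 0.514 0.529] 77
   y 80 x [0.496 0.516 0.531] 90
scene foot 255 (array([536.5, 387.1]), array([ 44.3, 109.9]), 87.1) 0.015531047330423098
scene housing 353 (array([541.4, 386.8]), array([36.5, 56.4]), 87.1) 0.07408068952200442
scene housing top 181 (array([537.1, 386.7]), array([34.8, 42.1]), 88.8) 0.07408068952200442
scene tray rim 738 (array([ 506.6, -301.3]), array([175.1, 294.8]), 84.3) 0.025124707864011497
```

Run:
```python
from h import *
from bench import status
for cam in ("top","scene"):
    P=np.load(f"c_{cam}.npz")["P"]
    C=P[(P[:,1]<-.5)&(P[:,1]>-.9)&(P[:,0]>.0)&(P[:,0]<.6)&(P[:,2]>.06)]
    print(cam,len(C),np.round(np.percentile(C,[0,5,50,95,100],axis=0),3).tolist() if len(C) else "")
    # any tall thing in the work corridor
    C=P[(abs(P[:,1])<.45)&(P[:,0]>.35)&(P[:,0]<.68)&(P[:,2]>.08)]; print(len(C), np.round(C[:,:].min(0),2) if len(C) else "", np.round(C.max(0),2) if len(C) else "")
```

```text
top 57 [[0.375, -0.587, 0.06], [0.381, -0.551, 0.101], [0.429, -0.549, 0.104], [0.451, -0.547, 0.108], [0.486, -0.546, 0.109]]
0  
scene 5734 [[0.251, -0.734, 0.06], [0.281, -0.66, 0.078], [0.353, -0.59, 0.2], [0.497, -0.551, 0.431], [0.505, -0.533, 0.461]]
0
```

Request:
drive_tool(
  commands=[
    {"ty": 1,"rz": 0.25,"grip": 0},
    {"ty": 1,"rz": 0.25},
    {"ty": 1,"rz": 0.25},
    {"ty": 1,"rz": 0.25},
    {"ty": 1,"rz": 0.25},
    {"ty": 1,"rz": 0.25},
    {"ty": 1,"rz": 0.25,"tx": 0.5},
    {"ty": 1,"rz": 0.25,"tx": 0.5},
    {"ty": 1,"rz": 0.25,"tx": 0.5},
    {"ty": 1,"rz": 0.25,"tx": 0.5},
  ],
  grip_force=60,
)

```text
validation failed for argument at $.co...
```

Request:
drive_tool(
  commands=[
    {"ty": 1,"rz": 0.25,"tx": 0.5,"grip": 0},
    {"ty": 1,"rz": 0.25,"tx": 0.5},
    {"ty": 1,"rz": 0.25,"tx": 0.5},
    {"ty": 1,"rz": 0.25,"tx": 0.5},
    {"ty": 1,"rz": 0.25,"tx": 0.5},
    {"ty": 1,"rz": 0.25,"tx": 0.5},
    {"ty": 1,"rz": 0.3,"tx": 0.5,"tz": -0.3},
    {"ty": 1,"rz": 0.3,"tx": 0.5,"tz": -0.3},
    {"ty": 1,"rz": 0.3,"tx": 0.5,"tz": -0.3},
    {"ty": 1,"rz": 0.3,"tx": 0.5,"tz": -0.3},
  ],
)

```text
validation failed for argument at $.co...
```

Request:
drive_tool(
  commands=[
    {"ty": 1,"rz": 0.3,"tx": 0.4,"tz": -0.5},
    {"ty": 1,"rz": 0.3,"tx": 0.4,"tz": -0.5},
    {"ty": 1,"rz": 0.3,"tx": 0.4,"tz": -0.5},
    {"ty": 1,"rz": 0.3,"tx": 0.4,"tz": -0.5},
    {"ty": 1,"rz": 0.3,"tx": 0.4,"tz": -0.5},
    {"ty": 1,"rz": 0.3,"tx": 0.4,"tz": -0.5},
    {"ty": 1,"rz": 0.3,"tx": 0.4},
    {"ty": 1,"rz": 0.3,"tx": 0.4},
    {"ty": 1,"rz": 0.3,"tx": 0.4},
    {"ty": 1,"rz": 0.3,"tx": 0.4},
  ],
)

```text
validation failed for argument at $.co...
```

Request:
drive_tool(
  commands=[
    {"tx": 0,"ty": 1,"tz": 0,"rx": 0,"ry": 0,"rz": 0.25,"grip": 0},
    {"tx": 0,"ty": 1,"tz": 0,"rx": 0,"ry": 0,"rz": 0.25,"grip": 0},
    {"tx": 0,"ty": 1,"tz": 0,"rx": 0,"ry": 0,"rz": 0.25,"grip": 0},
    {"tx": 0,"ty": 1,"tz": 0,"rx": 0,"ry": 0,"rz": 0.25,"grip": 0},
    {"tx": 0,"ty": 1,"tz": 0,"rx": 0,"ry": 0,"rz": 0.25,"grip": 0},
    {"tx": 0,"ty": 1,"tz": 0,"rx": 0,"ry": 0,"rz": 0.25,"grip": 0},
    {"tx": 0.5,"ty": 1,"tz": 0,"rx": 0,"ry": 0,"rz": 0.25,"grip": 0},
    {"tx": 0.5,"ty": 1,"tz": 0,"rx": 0,"ry": 0,"rz": 0.25,"grip": 0},
    {"tx": 0.5,"ty": 1,"tz": 0,"rx": 0,"ry": 0,"rz": 0.25,"grip": 0},
    {"tx": 0.5,"ty": 1,"tz": 0,"rx": 0,"ry": 0,"rz": 0.25,"grip": 0},
  ],
  grip_force=60,
)

```text
clock: 1.9
tcp_pos: [0.3351, -0.4061, 0.2313]
orientation: [2.892, 1.227, 0.0]
contact_force: [0.5, 0.0, -0.2]
grip_width: 0.0428
```

Request:
drive_tool(
  commands=[
    {"tx": 0.45,"ty": 1,"tz": -0.3,"rx": 0,"ry": 0,"rz": 0.284,"grip": 0},
    {"tx": 0.45,"ty": 1,"tz": -0.3,"rx": 0,"ry": 0,"rz": 0.284,"grip": 0},
    {"tx": 0.45,"ty": 1,"tz": -0.3,"rx": 0,"ry": 0,"rz": 0.284,"grip": 0},
    {"tx": 0.45,"ty": 1,"tz": -0.3,"rx": 0,"ry": 0,"rz": 0.284,"grip": 0},
    {"tx": 0.45,"ty": 1,"tz": -0.3,"rx": 0,"ry": 0,"rz": 0.284,"grip": 0},
    {"tx": 0.45,"ty": 1,"tz": -0.3,"rx": 0,"ry": 0,"rz": 0.284,"grip": 0},
    {"tx": 0.45,"ty": 1,"tz": -0.3,"rx": 0,"ry": 0,"rz": 0.284,"grip": 0},
    {"tx": 0.45,"ty": 1,"tz": -0.3,"rx": 0,"ry": 0,"rz": 0.284,"grip": 0},
    {"tx": 0.45,"ty": 1,"tz": -0.3,"rx": 0,"ry": 0,"rz": 0.284,"grip": 0},
    {"tx": 0.45,"ty": 1,"tz": -0.3,"rx": 0,"ry": 0,"rz": 0.284,"grip": 0},
  ],
)

```text
clock: 3.15
tcp_pos: [0.4247, -0.2062, 0.1709]
orientation: [2.594, 1.773, 0.0]
contact_force: [0.3, 0.3, 0.4]
grip_width: 0.0426
```

Request:
drive_tool(
  commands=[
    {"tx": 0.45,"ty": 1,"tz": -0.3,"rx": 0,"ry": 0,"rz": 0.284,"grip": 0},
    {"tx": 0.45,"ty": 1,"tz": -0.3,"rx": 0,"ry": 0,"rz": 0.284,"grip": 0},
    {"tx": 0.45,"ty": 1,"tz": -0.3,"rx": 0,"ry": 0,"rz": 0.284,"grip": 0},
    {"tx": 0.45,"ty": 1,"tz": -0.3,"rx": 0,"ry": 0,"rz": 0.284,"grip": 0},
    {"tx": 0.45,"ty": 1,"tz": -0.3,"rx": 0,"ry": 0,"rz": 0.284,"grip": 0},
    {"tx": 0.45,"ty": 1,"tz": -0.3,"rx": 0,"ry": 0,"rz": 0.284,"grip": 0},
    {"tx": 0.45,"ty": 1,"tz": -0.3,"rx": 0,"ry": 0,"rz": 0.284,"grip": 0},
    {"tx": 0.45,"ty": 1,"tz": -0.3,"rx": 0,"ry": 0,"rz": 0.284,"grip": 0},
    {"tx": 0.45,"ty": 1,"tz": -0.3,"rx": 0,"ry": 0,"rz": 0.284,"grip": 0},
    {"tx": 0.45,"ty": 1,"tz": -0.3,"rx": 0,"ry": 0,"rz": 0.284,"grip": 0},
  ],
)

```text
clock: 4.4
tcp_pos: [0.5147, -0.0063, 0.1109]
orientation: [2.194, 2.249, 0.0]
contact_force: [0.7, -0.5, 0.0]
grip_width: 0.0427
```

```bash
cat >> h.py <<'E'
from scipy.spatial.transform import Rotation as R
def wristT(o,f):
    T=np.eye(4); T[:3,:3]=R.from_rotvec(o["orientation"]).as_matrix(); T[:3,3]=o["tcp_pos"]; return T@f["T_tool_cam"]
def jaw(o):
    y=R.from_rotvec(o["orientation"]).as_matrix()[:,1]; return np.degrees(np.arctan2(y[1],y[0]))
E
python3 - <<'E'
from bench import status,eyes,spotter
from h import *
o=status.get_obs(); f=eyes.grab_frame("wrist"); print(o["clock"],o["tcp_pos"],jaw(o),o["grip_width"])
cv2.imwrite("pics/wrist1.png",f["frame"])
P,u,v=cloud(f,None,wristT(o,f)); np.savez("w1.npz",P=P)
S=P[(abs(P[:,0]-.515)<.03)&(P[:,2]>.0315)&(P[:,2]<.04)&(abs(P[:,1])<.11)]
print(len(S),np.median(S[:,2]),rect(S))
for y in range(-100,110,20):
    s=S[(abs(S[:,1]*1000-y)<10)]
    if len(s): print("   y",y,"x",np.round(np.percentile(s[:,0],[2,98]),4),len(s))
E
```

```text
4.4 [ 0.51472361 -0.00627018  0.11090688] 1.4143321937628774 0.042744698317585275
6503 0.035039467061403096 (array([514.4,  -3.4]), array([ 36. , 189.4]), 1.2)
   y -100 x [0.5022 0.5267] 175
   y -80 x [0.4988 0.5316] 809
   y -60 x [0.5029 0.5279] 496
   y -40 x [0.5074 0.5219] 416
   y -20 x [0.5071 0.5214] 444
   y 0 x [0.5069 0.5212] 483
   y 20 x [0.5066 0.5209] 522
   y 40 x [0.5063 0.5204] 560
   y 60 x [0.4976 0.5283] 1217
   y 80 x [0.4954 0.53  ] 1329
   y 100 x [0.4962 0.5298] 52
```

View pics/wrist1.png

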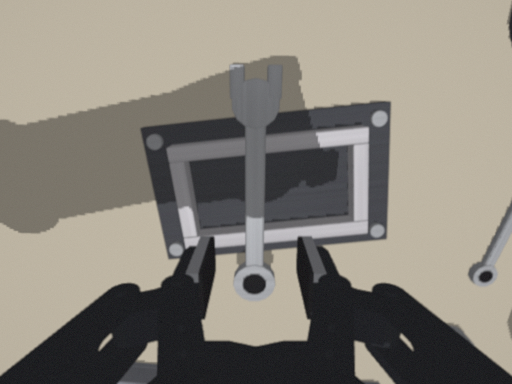

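The wrist picture shows the spanner's handle at column 255, between the fingers, with the jig under it. It is 35 mm high on top and 189 mm long, as it should be. Now I'll descend and grip.

Request:
drive_tool(
  commands=[
    {"tx": 0,"ty": 0.15,"tz": -1,"rx": 0,"ry": 0,"rz": 0,"grip": 0},
    {"tx": 0,"ty": 0,"tz": -1,"rx": 0,"ry": 0,"rz": 0,"grip": 0},
    {"tx": 0,"ty": 0,"tz": -1,"rx": 0,"ry": 0,"rz": 0,"grip": 0},
    {"tx": 0,"ty": 0,"tz": -0.9,"rx": 0,"ry": 0,"rz": 0,"grip": 0},
    {"tx": 0,"ty": 0,"tz": -0.35,"rx": 0,"ry": 0,"rz": 0,"grip": 0},
    {"tx": 0,"ty": 0,"tz": 0,"rx": 0,"ry": 0,"rz": 0,"grip": 1},
    {"tx": 0,"ty": 0,"tz": 0,"rx": 0,"ry": 0,"rz": 0,"grip": 1},
    {"tx": 0,"ty": 0,"tz": 0,"rx": 0,"ry": 0,"rz": 0,"grip": 1},
    {"tx": 0,"ty": 0,"tz": 0,"rx": 0,"ry": 0,"rz": 0,"grip": 1},
    {"tx": 0,"ty": 0,"tz": 0,"rx": 0,"ry": 0,"rz": 0,"grip": 1},
  ],
  grip_force=60,
)

```text
clock: 5.7
tcp_pos: [0.5146, -0.0046, 0.0269]
orientation: [2.196, 2.245, 0.001]
contact_force: [-0.4, -0.5, 5.9]
grip_width: 0.013
```

Request:
drive_tool(
  commands=[
    {"tx": 0,"ty": 0,"tz": 0,"rx": 0,"ry": 0,"rz": 0,"grip": 1},
    {"tx": 0,"ty": 0,"tz": 0.5,"rx": 0,"ry": 0,"rz": 0,"grip": 1},
    {"tx": 0,"ty": 0,"tz": 1,"rx": 0,"ry": 0,"rz": 0,"grip": 1},
    {"tx": 0,"ty": 0,"tz": 1,"rx": 0,"ry": 0,"rz": 0,"grip": 1},
    {"tx": 0,"ty": 0,"tz": 1,"rx": 0,"ry": 0,"rz": 0,"grip": 1},
  ],
)

```text
clock: 6.32
tcp_pos: [0.5136, -0.0047, 0.097]
orientation: [-2.196, -2.246, 0.001]
contact_force: [1.7, -0.1, -3.1]
grip_width: 0.0128
```

Run:
```python
from bench import status,eyes,spotter
from h import *
o=status.get_obs(); f=eyes.grab_frame("wrist"); print(o["clock"],o["tcp_pos"],jaw(o),o["grip_width"],o["contact_force"],o["moment"])
cv2.imwrite("pics/wrist2.png",f["frame"])
P,u,v=cloud(f,None,wristT(o,f))
S=P[(abs(P[:,0]-.515)<.03)&(P[:,2]>.065)&(P[:,2]<.14)&(abs(P[:,1])<.11)]
for y in range(-100,110,20):
    s=S[(abs(S[:,1]*1000-y)<10)]
    if len(s): print("   y",y,"x",np.round(np.percentile(s[:,0],[2,98]),4),"z",np.median(s[:,2]),len(s))
f=eyes.grab_frame("top"); P,u,v=cloud(f); np.savez("c_top1.npz",P=P,u=u,v=v)
```

```text
6.325 [ 0.51362945 -0.00472846  0.09703758] 1.2670422413189684 0.012848807167129493 [ 1.66581823 -0.08669442 -3.11673295] [-0.04585981  0.00280725  0.03669894]
   y -60 x [0.5068 0.5239] z 0.1045518917769084 451
   y -40 x [0.5074 0.5218] z 0.10453462184013634 834
   y -20 x [0.5064 0.5219] z 0.10466525045458581 1044
   y 0 x [0.4941 0.5335] z 0.11737236854555455 3721
   y 20 x [0.5064 0.5205] z 0.1044777432317405 1188
   y 40 x [0.5058 0.52  ] z 0.10449998779600063 1350
   y 60 x [0.497  0.5281] z 0.10552529643502803 3123
   y 80 x [0.4949 0.5295] z 0.10541751959094944 3551
   y 100 x [0.4949 0.5296] z 0.1053099417209038 115
```

View pics/wrist2.png

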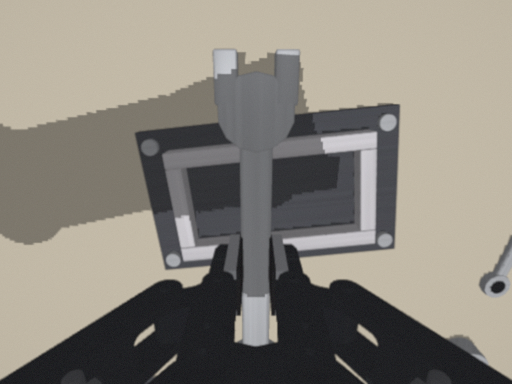

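The spanner hangs level and centred in the grip (handle at column 255, top 7.5 mm above the TCP). Next it goes over to the tray, turning by about 85°.

Run:
```python
from h import *
P=np.load("c_top1.npz")["P"]
Q=P[(abs(P[:,0]-.51)<.15)&(abs(P[:,1]+.305)<.09)&(P[:,2]>.0025)&(P[:,2]<.009)]
print(len(Q),rect(Q))
for x in np.arange(.36,.68,.04):
    q=P[(abs(P[:,0]-x)<.015)&(abs(P[:,1]+.305)<.12)&(P[:,2]>.018)&(P[:,2]<.03)]
    print(round(x,2),len(q),np.round(np.sort(q[:,1])[[0,len(q)//4,3*len(q)//4,-1]],3) if len(q) else "")
```

```text
3893 (array([ 516.6, -295.8]), array([179.5, 268.2]), 85.2)
0.36 7 [-0.375 -0.374 -0.37  -0.369]
0.4 31 [-0.379 -0.376 -0.374 -0.372]
0.44 35 [-0.382 -0.38  -0.377 -0.375]
0.48 36 [-0.386 -0.383 -0.38  -0.379]
0.52 37 [-0.388 -0.387 -0.384 -0.381]
0.56 62 [-0.392 -0.388 -0.223 -0.219]
0.6 66 [-0.397 -0.393 -0.227 -0.224]
0.64 191 [-0.398 -0.358 -0.26  -0.227]
0.68 28 [-0.358 -0.344 -0.327 -0.322]
```

Request:
drive_tool(
  commands=[
    {"tx": 0,"ty": -1,"tz": 0,"rx": 0,"ry": 0,"rz": 0.71,"grip": 1},
    {"tx": 0,"ty": -1,"tz": 0,"rx": 0,"ry": 0,"rz": 0.71,"grip": 1},
    {"tx": 0,"ty": -1,"tz": 0,"rx": 0,"ry": 0,"rz": 0.71,"grip": 1},
    {"tx": 0,"ty": -1,"tz": 0,"rx": 0,"ry": 0,"rz": 0.71,"grip": 1},
    {"tx": 0,"ty": -1,"tz": 0,"rx": 0,"ry": 0,"rz": 0.71,"grip": 1},
    {"tx": 0,"ty": -1,"tz": 0,"rx": 0,"ry": 0,"rz": 0.71,"grip": 1},
    {"tx": 0,"ty": -1,"tz": 0,"rx": 0,"ry": 0,"rz": 0.71,"grip": 1},
    {"tx": 0,"ty": -1,"tz": 0,"rx": 0,"ry": 0,"rz": 0.71,"grip": 1},
    {"tx": 0,"ty": -1,"tz": 0,"rx": 0,"ry": 0,"rz": 0.71,"grip": 1},
    {"tx": 0,"ty": -1,"tz": 0,"rx": 0,"ry": 0,"rz": 0.71,"grip": 1},
  ],
)

```text
clock: 7.68
tcp_pos: [0.5133, -0.2051, 0.0953]
orientation: [-0.859, -3.02, -0.0]
contact_force: [-0.5, 0.1, -1.3]
grip_width: 0.0128
```

Request:
drive_tool(
  commands=[
    {"tx": 0,"ty": -1,"tz": 0,"rx": 0,"ry": 0,"rz": 0.71,"grip": 1},
    {"tx": 0,"ty": -1,"tz": 0,"rx": 0,"ry": 0,"rz": 0.71,"grip": 1},
    {"tx": 0,"ty": -1,"tz": 0,"rx": 0,"ry": 0,"rz": 0.71,"grip": 1},
    {"tx": 0,"ty": -1,"tz": 0,"rx": 0,"ry": 0,"rz": 0.71,"grip": 1},
    {"tx": 0,"ty": -1,"tz": 0,"rx": 0,"ry": 0,"rz": 0.71,"grip": 1},
    {"tx": 0,"ty": 0,"tz": 0,"rx": 0,"ry": 0,"rz": 0,"grip": 1},
  ],
)

```text
clock: 8.43
tcp_pos: [0.5129, -0.3063, 0.095]
orientation: [-0.104, -3.138, -0.001]
contact_force: [0.7, 0.5, -2.6]
grip_width: 0.0129
```

Run:
```python
from bench import status,eyes,spotter
from h import *
o=status.get_obs(); f=eyes.grab_frame("top"); print(o["clock"],o["tcp_pos"],jaw(o),o["grip_width"],o["joints"])
cv2.imwrite("pics/top2.png",f["frame"])
f=eyes.grab_frame("wrist"); cv2.imwrite("pics/wrist3.png",f["frame"])
```

```text
8.425 [ 0.51292857 -0.3062984   0.09504198] 86.21865133385674 0.01294579415959503 [ 0.96467243  0.61806475 -0.71915221  1.8199514   0.50938624  0.89904554
  1.51450533]
```

View pics/top2.png

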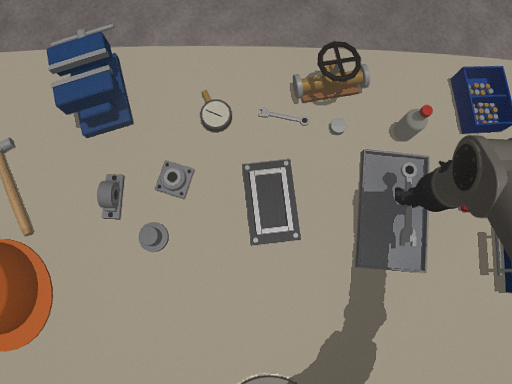

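View pics/wrist3.png

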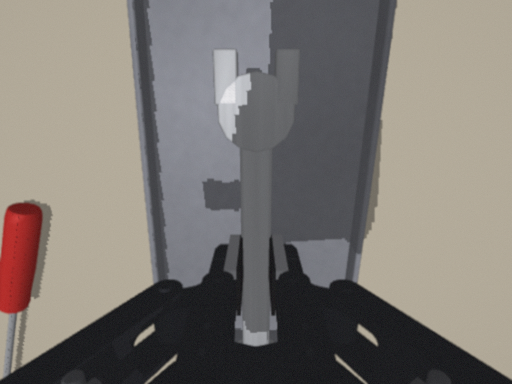

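The wrist picture shows the spanner over the tray's middle and parallel to its long walls, which are at about columns 150 and 370. Now I'll lower it slowly.

Request:
drive_tool(
  commands=[
    {"tx": 0,"ty": 0.1,"tz": -1,"rx": 0,"ry": 0,"rz": 0,"grip": 1},
    {"tx": 0,"ty": 0,"tz": -1,"rx": 0,"ry": 0,"rz": 0,"grip": 1},
    {"tx": 0,"ty": 0,"tz": -1,"rx": 0,"ry": 0,"rz": 0,"grip": 1},
    {"tx": 0,"ty": 0,"tz": -0.7,"rx": 0,"ry": 0,"rz": 0,"grip": 1},
    {"tx": 0,"ty": 0,"tz": -0.4,"rx": 0,"ry": 0,"rz": 0,"grip": 1},
    {"tx": 0,"ty": 0,"tz": -0.2,"rx": 0,"ry": 0,"rz": 0,"grip": 1},
    {"tx": 0,"ty": 0,"tz": 0,"rx": 0,"ry": 0,"rz": 0,"grip": 1},
  ],
)

```text
clock: 9.4
tcp_pos: [0.5143, -0.3027, 0.0104]
orientation: [0.097, 3.14, -0.0]
contact_force: [-0.3, -0.7, -1.4]
grip_width: 0.013
```

Request:
drive_tool(
  commands=[
    {"tx": 0,"ty": 0,"tz": -0.15,"rx": 0,"ry": 0,"rz": 0,"grip": 1},
    {"tx": 0,"ty": 0,"tz": 0,"rx": 0,"ry": 0,"rz": 0,"grip": 1},
  ],
)

```text
clock: 9.65
tcp_pos: [0.5141, -0.3027, 0.0075]
orientation: [0.097, 3.14, -0.0]
contact_force: [-1.0, -0.4, -2.4]
grip_width: 0.0129
```

One millimetre or less to go, so I'll release and lift straight up.

Request:
drive_tool(
  commands=[
    {"tx": 0,"ty": 0,"tz": -0.04,"rx": 0,"ry": 0,"rz": 0,"grip": 1},
    {"tx": 0,"ty": 0,"tz": 0,"rx": 0,"ry": 0,"rz": 0,"grip": 0.3},
    {"tx": 0,"ty": 0,"tz": 0,"rx": 0,"ry": 0,"rz": 0,"grip": 0.3},
    {"tx": 0,"ty": 0,"tz": 0.1,"rx": 0,"ry": 0,"rz": 0,"grip": 0.3},
    {"tx": 0,"ty": 0,"tz": 0.5,"rx": 0,"ry": 0,"rz": 0,"grip": 0.3},
    {"tx": 0,"ty": 0,"tz": 1,"rx": 0,"ry": 0,"rz": 0,"grip": 0.3},
    {"tx": 0,"ty": 0,"tz": 1,"rx": 0,"ry": 0,"rz": 0,"grip": 0.3},
    {"tx": 0,"ty": 0,"tz": 1,"rx": 0,"ry": 0,"rz": 0,"grip": 0.3},
    {"tx": 0,"ty": 0,"tz": 1,"rx": 0,"ry": 0,"rz": 0,"grip": 0.3},
    {"tx": 0,"ty": 1,"tz": 1,"rx": 0,"ry": 0,"rz": 0,"grip": -1},
  ],
)

```text
clock: 10.9
tcp_pos: [0.5138, -0.2842, 0.12]
orientation: [0.102, 3.14, -0.002]
contact_force: [-0.5, -0.8, 0.1]
grip_width: 0.0469
```

Run:
```python
from bench import status,eyes,spotter
from h import *
o=status.get_obs(); f=eyes.grab_frame("wrist"); cv2.imwrite("pics/wrist4.png",f["frame"])
print(o["clock"],o["tcp_pos"],jaw(o),o["grip_width"])
P,u,v=cloud(f,None,wristT(o,f))
S=P[(abs(P[:,0]-.515)<.12)&(P[:,2]>.0105)&(P[:,2]<.02)&(abs(P[:,1]+.302)<.03)]; print(rect(S),np.percentile(S[:,2],[5,50,95]))
```

```text
10.9 [ 0.51383104 -0.28421963  0.11998616] 86.28857212933157 0.04692257830758464
(array([ 512.8, -303.4]), array([ 35.9, 188.2]), 86.3) [0.01246452 0.0140463  0.01542682]
```

View pics/wrist4.png

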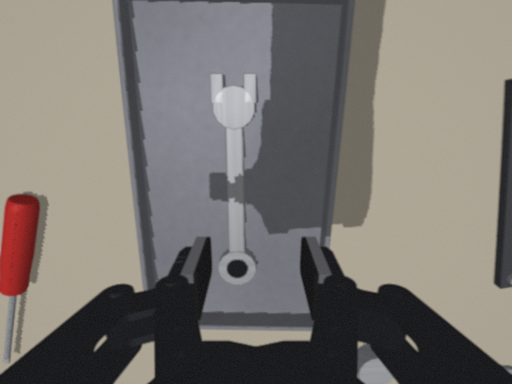

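The spanner now lies flat in the tray at (512.8,-303.4) mm, its top 14–15 mm high. On to the bearing.

Request:
drive_tool(
  commands=[
    {"tx": 0,"ty": 1,"tz": 0.5,"rx": 0,"ry": 0,"rz": 0,"grip": -1},
    {"tx": 0,"ty": 1,"tz": 0.5,"rx": 0,"ry": 0,"rz": 0,"grip": -1},
    {"tx": 0,"ty": 1,"tz": 0.5,"rx": 0,"ry": 0,"rz": 0,"grip": -1},
    {"tx": 0,"ty": 1,"tz": 0.5,"rx": 0,"ry": 0,"rz": 0,"grip": -1},
    {"tx": 0.1,"ty": 1,"tz": 0.5,"rx": 0,"ry": 0,"rz": 0,"grip": -1},
    {"tx": 0.1,"ty": 1,"tz": 0,"rx": 0,"ry": 0,"rz": 0,"grip": -1},
    {"tx": 0.1,"ty": 1,"tz": 0,"rx": 0,"ry": 0,"rz": 0,"grip": -1},
    {"tx": 0.1,"ty": 1,"tz": 0,"rx": 0,"ry": 0,"rz": 0,"grip": -1},
    {"tx": 0.1,"ty": 1,"tz": 0,"rx": 0,"ry": 0,"rz": 0,"grip": -1},
    {"tx": 0.1,"ty": 1,"tz": 0,"rx": 0,"ry": 0,"rz": 0,"grip": -1},
  ],
)

```text
clock: 12.2
tcp_pos: [0.5259, -0.0812, 0.168]
orientation: [-0.097, -3.139, -0.0]
contact_force: [-0.1, -0.2, -0.2]
grip_width: 0.0855
```

Request:
drive_tool(
  commands=[
    {"tx": 0.1,"ty": 1,"tz": 0,"rx": 0,"ry": 0,"rz": 0,"grip": -1},
    {"tx": 0.1,"ty": 1,"tz": 0,"rx": 0,"ry": 0,"rz": 0,"grip": -1},
    {"tx": 0.1,"ty": 1,"tz": 0,"rx": 0,"ry": 0,"rz": 0,"grip": -1},
    {"tx": 0.1,"ty": 1,"tz": 0,"rx": 0,"ry": 0,"rz": 0,"grip": -1},
    {"tx": 0.1,"ty": 1,"tz": 0,"rx": 0,"ry": 0,"rz": 0,"grip": -1},
    {"tx": 0,"ty": 1,"tz": 0,"rx": 0,"ry": 0,"rz": 0,"grip": -1},
    {"tx": 0,"ty": 1,"tz": 0,"rx": 0,"ry": 0,"rz": 0,"grip": -1},
    {"tx": 0,"ty": 1,"tz": 0,"rx": 0,"ry": 0,"rz": 0,"grip": -1},
    {"tx": 0,"ty": 1,"tz": 0,"rx": 0,"ry": 0,"rz": 0,"grip": -1},
    {"tx": 0,"ty": 1,"tz": 0,"rx": 0,"ry": 0,"rz": 0,"grip": -1},
  ],
)

```text
clock: 13.45
tcp_pos: [0.5356, 0.1187, 0.168]
orientation: [-0.097, -3.139, 0.0]
contact_force: [0.7, 0.1, 1.6]
grip_width: 0.0856
```

Request:
drive_tool(
  commands=[
    {"tx": 0,"ty": 1,"tz": 0,"rx": 0,"ry": 0,"rz": 0,"grip": -1},
    {"tx": 0,"ty": 1,"tz": 0,"rx": 0,"ry": 0,"rz": 0,"grip": -1},
    {"tx": 0,"ty": 1,"tz": 0,"rx": 0,"ry": 0,"rz": 0,"grip": -1},
    {"tx": 0,"ty": 1,"tz": 0,"rx": 0,"ry": 0,"rz": 0,"grip": -1},
    {"tx": 0,"ty": 1,"tz": 0,"rx": 0,"ry": 0,"rz": 0,"grip": -1},
    {"tx": 0,"ty": 1,"tz": 0,"rx": 0,"ry": 0,"rz": 0,"grip": -1},
    {"tx": 0,"ty": 1,"tz": 0,"rx": 0,"ry": 0,"rz": 0,"grip": -1},
    {"tx": 0,"ty": 1,"tz": 0,"rx": 0,"ry": 0,"rz": 0,"grip": -1},
    {"tx": 0,"ty": 1,"tz": 0,"rx": 0,"ry": 0,"rz": 0,"grip": -1},
    {"tx": 0,"ty": 1,"tz": 0,"rx": 0,"ry": 0,"rz": 0,"grip": -1},
  ],
)

```text
clock: 14.7
tcp_pos: [0.5355, 0.3185, 0.1679]
orientation: [-0.097, -3.139, 0.001]
contact_force: [0.3, -1.0, 0.8]
grip_width: 0.0854
```

Request:
drive_tool(
  commands=[
    {"tx": 0,"ty": 1,"tz": 0,"rx": 0,"ry": 0,"rz": 0.1,"grip": -1},
    {"tx": 0,"ty": 1,"tz": 0,"rx": 0,"ry": 0,"rz": 0.1,"grip": -1},
    {"tx": 0,"ty": 0.9,"tz": 0,"rx": 0,"ry": 0,"rz": 0,"grip": -1},
    {"tx": 0,"ty": 0.5,"tz": 0,"rx": 0,"ry": 0,"rz": 0,"grip": -1},
    {"tx": 0,"ty": 0,"tz": 0,"rx": 0,"ry": 0,"rz": 0,"grip": -1},
  ],
)

```text
clock: 15.32
tcp_pos: [0.5358, 0.3862, 0.1684]
orientation: [-0.051, -3.141, -0.0]
contact_force: [0.4, -0.5, -0.9]
grip_width: 0.0854
```

Run:
```python
from bench import status,eyes,spotter
from h import *
o=status.get_obs(); f=eyes.grab_frame("wrist"); cv2.imwrite("pics/wrist5.png",f["frame"])
print(o["clock"],o["tcp_pos"],jaw(o),o["grip_width"],o["joints"])
P,u,v=cloud(f,None,wristT(o,f)); np.savez("w5.npz",P=P)
def b(lo,hi): 
    Q=P[(abs(P[:,0]-.535)<.07)&(abs(P[:,1]-.387)<.035)&(P[:,2]>lo)&(P[:,2]<hi)]; print(lo,hi,len(Q),rect(Q) if len(Q)>3 else "")
b(.009,.018); b(.045,.08); b(.06,.08); b(.066,.08)
```

```text
15.325 [0.53576921 0.38623618 0.16844925] 88.12327274142926 0.08538625958371227 [-0.16294677  0.65061984 -0.82288266  1.60879717  0.51743646  1.11301522
  0.41971684]
0.009 0.018 1566 (array([534.6, 385.7]), array([ 44.1, 108.7]), 88.2)
0.045 0.08 2506 (array([533.7, 385.7]), array([33.9, 58.5]), 88.2)
0.06 0.08 1897 (array([534.7, 385.7]), array([33.9, 44.7]), 88.1)
0.066 0.08 1221 (array([534.7, 385.7]), array([33.6, 32.2]), 87.5)
```

View pics/wrist5.png

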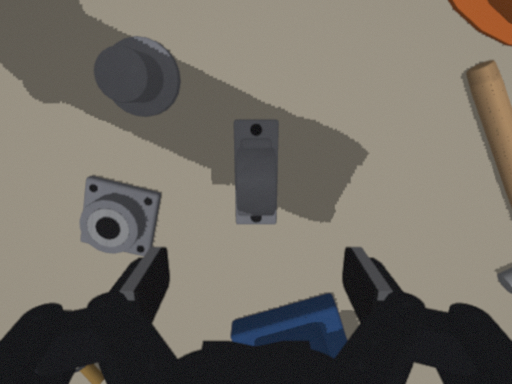

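The wrist picture shows the pillow block centred between the fingers at about (256,172). Foot measures 109x44 mm and the turn matches the jaws. Descending to grip the flat faces.

Request:
drive_tool(
  commands=[
    {"tx": -0.05,"ty": -0.02,"tz": -1,"rx": 0,"ry": 0,"rz": 0,"grip": -1},
    {"tx": 0,"ty": 0,"tz": -1,"rx": 0,"ry": 0,"rz": 0,"grip": -1},
    {"tx": 0,"ty": 0,"tz": -1,"rx": 0,"ry": 0,"rz": 0,"grip": -1},
    {"tx": 0,"ty": 0,"tz": -1,"rx": 0,"ry": 0,"rz": 0,"grip": -1},
    {"tx": 0,"ty": 0,"tz": -1,"rx": 0,"ry": 0,"rz": 0,"grip": -1},
    {"tx": 0,"ty": 0,"tz": -1,"rx": 0,"ry": 0,"rz": 0,"grip": -1},
    {"tx": 0,"ty": 0,"tz": -0.9,"rx": 0,"ry": 0,"rz": 0,"grip": -1},
    {"tx": 0,"ty": 0,"tz": -0.45,"rx": 0,"ry": 0,"rz": 0,"grip": -1},
    {"tx": 0,"ty": 0,"tz": 0,"rx": 0,"ry": 0,"rz": 0,"grip": -1},
  ],
  grip_force=80,
)

```text
clock: 16.5
tcp_pos: [0.5348, 0.3849, 0.0209]
orientation: [-0.053, -3.14, 0.001]
contact_force: [0.9, 0.0, 0.2]
grip_width: 0.0855
```

Request:
drive_tool(
  commands=[
    {"tx": 0,"ty": 0,"tz": 0,"rx": 0,"ry": 0,"rz": 0,"grip": 1},
    {"tx": 0,"ty": 0,"tz": 0,"rx": 0,"ry": 0,"rz": 0,"grip": 1},
    {"tx": 0,"ty": 0,"tz": 0,"rx": 0,"ry": 0,"rz": 0,"grip": 1},
    {"tx": 0,"ty": 0,"tz": 0,"rx": 0,"ry": 0,"rz": 0,"grip": 1},
    {"tx": 0,"ty": 0,"tz": 0,"rx": 0,"ry": 0,"rz": 0,"grip": 1},
    {"tx": 0,"ty": 0,"tz": 0,"rx": 0,"ry": 0,"rz": 0,"grip": 1},
  ],
)

```text
clock: 17.25
tcp_pos: [0.5356, 0.3857, 0.0224]
orientation: [0.053, 3.14, 0.002]
contact_force: [-0.4, 0.4, 5.3]
grip_width: 0.0333
```

Request:
drive_tool(
  commands=[
    {"tx": 0,"ty": 0,"tz": 0.3,"rx": 0,"ry": 0,"rz": 0,"grip": 1},
    {"tx": 0,"ty": 0,"tz": 0.8,"rx": 0,"ry": 0,"rz": 0,"grip": 1},
    {"tx": 0,"ty": 0,"tz": 1,"rx": 0,"ry": 0,"rz": 0,"grip": 1},
    {"tx": 0,"ty": 0,"tz": 1,"rx": 0,"ry": 0,"rz": 0,"grip": 1},
    {"tx": 0,"ty": 0,"tz": 1,"rx": 0,"ry": 0,"rz": 0,"grip": 1},
    {"tx": 0,"ty": 0,"tz": 0,"rx": 0,"ry": 0,"rz": 0,"grip": 1},
  ],
)

```text
clock: 18.0
tcp_pos: [0.5361, 0.3862, 0.1062]
orientation: [0.053, 3.138, 0.004]
contact_force: [-0.1, -0.1, -5.5]
grip_width: 0.0331
```

Run:
```python
from bench import status,eyes,spotter
from h import *
o=status.get_obs(); f=eyes.grab_frame("wrist"); cv2.imwrite("pics/wrist6.png",f["frame"])
print(o["clock"],o["tcp_pos"],jaw(o),o["grip_width"],o["contact_force"],o["moment"])
P,u,v=cloud(f,None,wristT(o,f))
def b(P,c,hx,hy,lo,hi): 
    Q=P[(abs(P[:,0]-c[0])<hx)&(abs(P[:,1]-c[1])<hy)&(P[:,2]>lo)&(P[:,2]<hi)]; print(lo,hi,len(Q),rect(Q) if len(Q)>3 else "", np.round(np.percentile(Q[:,2],[5,50,95]),4) if len(Q) else "")
    return Q
Q=b(P,(.535,.386),.07,.024,.085,.1); b(P,(.535,.386),.07,.015,.14,.16)
for x in np.arange(.48,.6,.01):
    q=Q[abs(Q[:,0]-x)<.005]; 
    if len(q): print(round(x,3),len(q),np.round(np.median(q[:,2]),4),np.round([q[:,1].min(),q[:,1].max()],4))
f=eyes.grab_frame("top"); T,u,v=cloud(f); cv2.imwrite("pics/top6.png",f["frame"])
W=np.load("w1.npz")["P"]
b(W,(.5275,-.001),.12,.08,.006,.0135); b(T,(.5275,-.001),.12,.08,.006,.0135)
b(W,(.5275,-.001),.09,.065,.0225,.0285);b(T,(.5275,-.001),.09,.065,.0225,.0285)
b(T,(.5275,-.001),.055,.025,.004,.015)
```

```text
18.0 [0.53609673 0.38622149 0.10619937] 88.06074837707378 0.03307187019916556 [-0.12398405 -0.10728396 -5.45357426] [ 0.00560885 -0.03472717 -0.01607294]
0.085 0.1 3763 (array([499.6, 386.8]), array([44.3, 38.2]), 87.9) [0.0939 0.0971 0.0983]
0.14 0.16 8181 (array([532., 386.]), array([30. , 48.2]), 90.0) [0.1416 0.1505 0.1532]
0.48 968 0.0966 [0.3657 0.409 ]
0.49 1640 0.0973 [0.3649 0.4091]
0.5 856 0.0971 [0.3646 0.4088]
0.51 278 0.0969 [0.3643 0.4083]
0.52 21 0.0966 [0.364  0.4076]
0.006 0.0135 19187 (array([527.3,  -2.4]), array([200.7, 120.3]), 7.4) [0.0084 0.0095 0.0108]
0.006 0.0135 962 (array([586.5,   7. ]), array([ 82. , 120.4]), 7.6) [0.007  0.0096 0.0122]
0.0225 0.0285 7298 (array([528.6, -11.6]), array([154.8, 106.6]), 7.3) [0.024  0.0254 0.0265]
0.0225 0.0285 328 (array([577.8,   6. ]), array([53.5, 87.9]), 6.7) [0.023  0.0252 0.0276]
0.004 0.015 168 (array([570.1,  -0.6]), array([22.5, 46.7]), 0.7) [0.0068 0.0095 0.012 ]
```

View pics/wrist6.png

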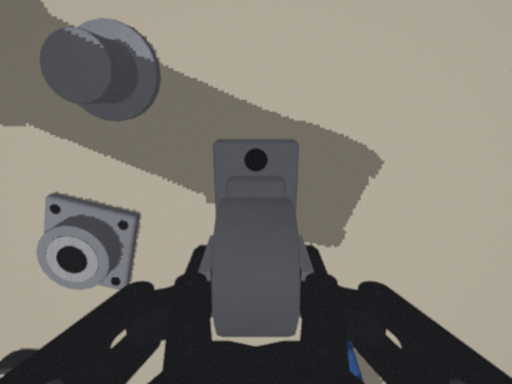

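The wrist picture shows the block held level, foot underside about 83 mm up with the TCP at 106. Carrying it to the jig with +9.4° of turn.

Request:
drive_tool(
  commands=[
    {"tx": 0,"ty": -0.5,"tz": 0.6,"rx": 0,"ry": 0,"rz": 0,"grip": 1},
    {"tx": 0,"ty": -0.9,"tz": 0.4,"rx": 0,"ry": 0,"rz": 0.06,"grip": 1},
    {"tx": 0,"ty": -1,"tz": 0,"rx": 0,"ry": 0,"rz": 0.07,"grip": 1},
    {"tx": 0,"ty": -1,"tz": 0,"rx": 0,"ry": 0,"rz": 0.07,"grip": 1},
    {"tx": 0,"ty": -1,"tz": 0,"rx": 0,"ry": 0,"rz": 0.07,"grip": 1},
    {"tx": 0,"ty": -1,"tz": 0,"rx": 0,"ry": 0,"rz": 0.07,"grip": 1},
    {"tx": 0,"ty": -1,"tz": 0,"rx": 0,"ry": 0,"rz": 0.07,"grip": 1},
    {"tx": 0,"ty": -1,"tz": 0,"rx": 0,"ry": 0,"rz": 0.07,"grip": 1},
    {"tx": 0,"ty": -1,"tz": 0,"rx": 0,"ry": 0,"rz": 0.07,"grip": 1},
    {"tx": 0,"ty": -1,"tz": 0,"rx": 0,"ry": 0,"rz": 0.07,"grip": 1},
  ],
)

```text
clock: 19.35
tcp_pos: [0.5348, 0.1948, 0.1232]
orientation: [0.083, -3.14, 0.001]
contact_force: [0.8, -0.2, -5.5]
grip_width: 0.0335
```

Request:
drive_tool(
  commands=[
    {"tx": -0.05,"ty": -1,"tz": 0,"rx": 0,"ry": 0,"rz": 0.07,"grip": 1},
    {"tx": -0.05,"ty": -1,"tz": 0,"rx": 0,"ry": 0,"rz": 0.07,"grip": 1},
    {"tx": -0.05,"ty": -1,"tz": 0,"rx": 0,"ry": 0,"rz": 0.07,"grip": 1},
    {"tx": -0.05,"ty": -1,"tz": 0,"rx": 0,"ry": 0,"rz": 0.07,"grip": 1},
    {"tx": -0.05,"ty": -1,"tz": 0,"rx": 0,"ry": 0,"rz": 0.07,"grip": 1},
    {"tx": -0.05,"ty": -1,"tz": 0,"rx": 0,"ry": 0,"rz": 0.07,"grip": 1},
    {"tx": -0.05,"ty": -1,"tz": 0,"rx": 0,"ry": 0,"rz": 0.07,"grip": 1},
    {"tx": -0.05,"ty": -1,"tz": 0,"rx": 0,"ry": 0,"rz": 0.07,"grip": 1},
    {"tx": 0,"ty": -1,"tz": 0,"rx": 0,"ry": 0,"rz": 0,"grip": 1},
    {"tx": 0,"ty": -0.9,"tz": 0,"rx": 0,"ry": 0,"rz": 0,"grip": 1},
  ],
)

```text
clock: 20.6
tcp_pos: [0.5264, -0.003, 0.1233]
orientation: [0.204, -3.134, 0.001]
contact_force: [-0.4, 0.3, -5.6]
grip_width: 0.0332
```

Request:
drive_tool(
  commands=[
    {"tx": 0,"ty": 0,"tz": 0,"rx": 0,"ry": 0,"rz": 0,"grip": 1},
    {"tx": 0,"ty": 0,"tz": 0,"rx": 0,"ry": 0,"rz": 0,"grip": 1},
  ],
)

```text
clock: 20.85
tcp_pos: [0.527, -0.0005, 0.1236]
orientation: [-0.206, 3.135, 0.001]
contact_force: [0.9, -0.5, -5.0]
grip_width: 0.033
```

```bash
cat > look.py <<'E'
import sys
from bench import status,eyes,spotter
from h import *
n=sys.argv[1]
o=status.get_obs(); f=eyes.grab_frame("wrist"); cv2.imwrite(f"pics/wrist{n}.png",f["frame"])
print(o["clock"],o["tcp_pos"],jaw(o),o["grip_width"],o["contact_force"],o["moment"])
z=R.from_rotvec(o["orientation"]).as_matrix()[:,2]; print("tool z",z)
P,u,v=cloud(f,None,wristT(o,f)); np.savez(f"w{n}.npz",P=P)
g=eyes.grab_frame("scene"); cv2.imwrite(f"pics/scene{n}.png",g["frame"])
c,s=np.cos(np.radians(7.4)),np.sin(np.radians(7.4))
def loc(P): 
    d=P-np.array([.5273,-.0018,0]); return np.stack([d[:,0]*c+d[:,1]*s,-d[:,0]*s+d[:,1]*c,d[:,2]],1)
L=loc(P); zf=o["tcp_pos"][2]-.0232+.014
F=L[(abs(L[:,2]-zf)<.004)&(abs(L[:,0])<.08)&(abs(L[:,1])<.03)]; print("foot in jig frame",len(F),rect(F),np.round([F[:,0].min(),F[:,0].max()],4), zf, np.median(F[:,2]))
for lo,hi in ((.006,.0135),(.0225,.028)):
    J=L[(L[:,2]>lo)&(L[:,2]<hi)&(abs(L[:,0])<.11)&(abs(L[:,1])<.07)]; print("jig",lo,len(J),np.round(np.percentile(J[:,0],[.5,99.5]),4),np.round(np.percentile(J[:,1],[.5,99.5]),4))
E
python3 look.py 7
```

```text
20.85 [ 5.26994341e-01 -5.08573323e-04  1.23614623e-01] 97.52557768715575 0.03298802144161438 [ 0.87305862 -0.50347145 -5.020897  ] [0.07012548 0.03852189 0.00556131]
tool z [ 2.37279012e-04  6.60515582e-04 -9.99999754e-01]
foot in jig frame 3628 (array([-36.7,   0.5]), array([44.1, 38.3]), 90.0) [-0.0559 -0.0176] 0.11441462270182651 0.11472373541901917
jig 0.006 10506 [-0.0998  0.0551] [-0.0601  0.0593]
jig 0.0225 4709 [-0.0765  0.0409] [-0.0442  0.0434]
```

View pics/wrist7.png

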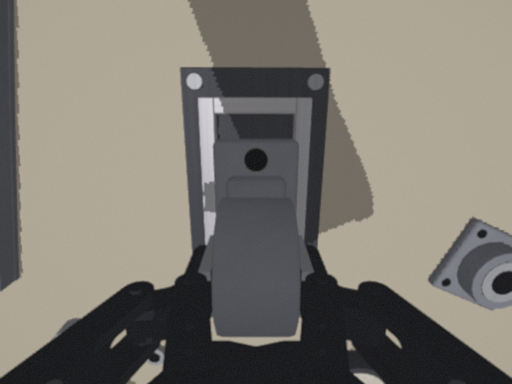

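View pics/scene7.png

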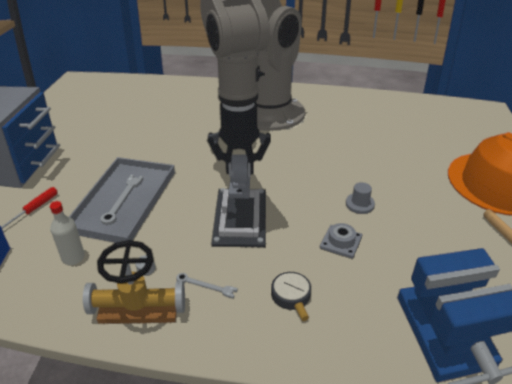

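The foot is centred within 1 mm over the pocket, aligned with it. Lowering in stages.

Request:
drive_tool(
  commands=[
    {"tx": 0.02,"ty": -0.05,"tz": -0.8,"rx": 0,"ry": 0,"rz": 0,"grip": 1},
    {"tx": 0,"ty": 0,"tz": -0.8,"rx": 0,"ry": 0,"rz": 0,"grip": 1},
    {"tx": 0,"ty": 0,"tz": -0.7,"rx": 0,"ry": 0,"rz": 0,"grip": 1},
    {"tx": 0,"ty": 0,"tz": -0.5,"rx": 0,"ry": 0,"rz": 0,"grip": 1},
    {"tx": 0,"ty": 0,"tz": -0.4,"rx": 0,"ry": 0,"rz": 0,"grip": 1},
    {"tx": 0,"ty": 0,"tz": -0.4,"rx": 0,"ry": 0,"rz": 0,"grip": 1},
    {"tx": 0,"ty": 0,"tz": -0.3,"rx": 0,"ry": 0,"rz": 0,"grip": 1},
    {"tx": 0,"ty": 0,"tz": -0.3,"rx": 0,"ry": 0,"rz": 0,"grip": 1},
    {"tx": 0,"ty": 0,"tz": 0,"rx": 0,"ry": 0,"rz": 0,"grip": 1},
  ],
)

```text
clock: 22.08
tcp_pos: [0.5272, -0.002, 0.0391]
orientation: [0.206, -3.134, -0.0]
contact_force: [-1.0, -0.8, -4.8]
grip_width: 0.0332
```

```bash
python3 look.py 8
```

```text
22.075 [ 0.52724423 -0.00202944  0.03914472] 97.50949218897141 0.03323526672146623 [-0.95582939 -0.79155647 -4.8326297 ] [ 0.01472786  0.00574462 -0.00490669]
tool z [-6.78149894e-04 -2.81481489e-05 -9.99999770e-01]
foot in jig frame 4431 (array([-0.5,  0.1]), array([152.5,  59.9]), 0.1) [-0.0768  0.0757] 0.02994471569729036 0.030113398065871377
jig 0.006 20803 [-0.0999  0.0384] [-0.0599  0.0593]
jig 0.0225 11100 [-0.0768  0.0748] [-0.0441  0.0434]
```

View pics/wrist8.png

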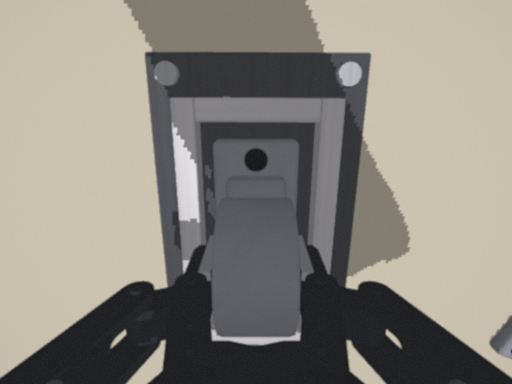

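The foot is inside the walls: pocket edges at columns 200 and 315, foot between 214 and 298. About 6 mm remains.

Request:
drive_tool(
  commands=[
    {"tx": 0,"ty": 0,"tz": -0.12,"rx": 0,"ry": 0,"rz": 0,"grip": 1},
    {"tx": 0,"ty": 0,"tz": -0.1,"rx": 0,"ry": 0,"rz": 0,"grip": 1},
    {"tx": 0,"ty": 0,"tz": 0,"rx": 0,"ry": 0,"rz": 0,"grip": 1},
  ],
)

```text
clock: 22.55
tcp_pos: [0.5274, -0.002, 0.035]
orientation: [0.206, -3.135, 0.0]
contact_force: [0.6, -0.1, -5.7]
grip_width: 0.0331
```

Request:
drive_tool(
  commands=[
    {"tx": 0,"ty": 0,"tz": -0.05,"rx": 0,"ry": 0,"rz": 0,"grip": 1},
    {"tx": 0,"ty": 0,"tz": 0,"rx": 0,"ry": 0,"rz": 0,"grip": 1},
  ],
)

```text
clock: 22.8
tcp_pos: [0.5275, -0.002, 0.0341]
orientation: [0.206, -3.135, -0.0]
contact_force: [0.6, -0.3, -5.5]
grip_width: 0.0328
```

Request:
drive_tool(
  commands=[
    {"tx": 0,"ty": 0,"tz": -0.05,"rx": 0,"ry": 0,"rz": 0,"grip": 1},
    {"tx": 0,"ty": 0,"tz": 0,"rx": 0,"ry": 0,"rz": 0,"grip": 1},
  ],
)

```text
clock: 23.05
tcp_pos: [0.5274, -0.002, 0.033]
orientation: [0.206, -3.135, 0.0]
contact_force: [0.1, 0.5, -5.6]
grip_width: 0.0331
```

Request:
drive_tool(
  commands=[
    {"tx": 0,"ty": 0,"tz": -0.03,"rx": 0,"ry": 0,"rz": 0,"grip": 1},
    {"tx": 0,"ty": 0,"tz": 0,"rx": 0,"ry": 0,"rz": 0,"grip": 1},
  ],
)

```text
clock: 23.3
tcp_pos: [0.5275, -0.002, 0.0325]
orientation: [0.206, -3.135, -0.0]
contact_force: [0.7, 0.3, -6.2]
grip_width: 0.0332
```

Request:
drive_tool(
  commands=[
    {"tx": 0,"ty": 0,"tz": -0.03,"rx": 0,"ry": 0,"rz": 0,"grip": 1},
    {"tx": 0,"ty": 0,"tz": 0,"rx": 0,"ry": 0,"rz": 0,"grip": 1},
  ],
)

```text
clock: 23.55
tcp_pos: [0.5275, -0.002, 0.0324]
orientation: [-0.206, 3.135, -0.001]
contact_force: [-3.5, -1.0, 4.0]
grip_width: 0.0334
```

Request:
drive_tool(
  commands=[
    {"tx": 0,"ty": 0,"tz": -0.03,"rx": 0,"ry": 0,"rz": 0,"grip": 1},
    {"tx": 0,"ty": 0,"tz": 0,"rx": 0,"ry": 0,"rz": 0,"grip": 1},
  ],
)

```text
clock: 23.8
tcp_pos: [0.5275, -0.002, 0.0324]
orientation: [-0.206, 3.135, -0.002]
contact_force: [-6.3, -2.0, 11.6]
grip_width: 0.0336
```

Contact: the foot is on the floor, pressing 12 N at TCP height 32.4 mm, just as expected. I'll release and rise.

Request:
drive_tool(
  commands=[
    {"tx": 0,"ty": 0,"tz": 0,"rx": 0,"ry": 0,"rz": 0,"grip": 0},
    {"tx": 0,"ty": 0,"tz": 0.05,"rx": 0,"ry": 0,"rz": 0,"grip": -0.4},
    {"tx": 0,"ty": 0,"tz": 0,"rx": 0,"ry": 0,"rz": 0,"grip": -0.5},
    {"tx": 0,"ty": 0,"tz": 0,"rx": 0,"ry": 0,"rz": 0,"grip": -0.5},
    {"tx": 0,"ty": 0,"tz": 0.5,"rx": 0,"ry": 0,"rz": 0,"grip": -0.5},
    {"tx": 0,"ty": 0,"tz": 1,"rx": 0,"ry": 0,"rz": 0,"grip": -0.5},
    {"tx": 0,"ty": 0,"tz": 1,"rx": 0,"ry": 0,"rz": 0,"grip": -0.5},
    {"tx": 0,"ty": 0,"tz": 1,"rx": 0,"ry": 0,"rz": 0,"grip": -0.5},
    {"tx": 0,"ty": 0,"tz": 1,"rx": 0,"ry": 0,"rz": 0,"grip": -0.5},
    {"tx": 0,"ty": 0,"tz": 1,"rx": 0,"ry": 0,"rz": 0,"grip": -0.5},
  ],
)

```text
clock: 25.05
tcp_pos: [0.5275, -0.002, 0.1439]
orientation: [-0.206, 3.135, -0.0]
contact_force: [0.4, -1.7, -0.6]
grip_width: 0.0642
```

Request:
drive_tool(
  commands=[
    {"tx": 0,"ty": 0,"tz": 1,"rx": 0,"ry": 0,"rz": 0,"grip": -0.5},
    {"tx": 0,"ty": 0,"tz": 0,"rx": 0,"ry": 0,"rz": 0,"grip": -0.5},
    {"tx": 0,"ty": 0,"tz": 0,"rx": 0,"ry": 0,"rz": 0,"grip": -0.5},
  ],
)

```text
clock: 25.42
tcp_pos: [0.5272, -0.0022, 0.162]
orientation: [0.205, -3.134, 0.0]
contact_force: [0.4, -0.2, -0.1]
grip_width: 0.0635
```

```bash
python3 look.py 9
python3 - <<'E'
from h import *
P=np.load("w9.npz")["P"]; c,s=np.cos(np.radians(7.4)),np.sin(np.radians(7.4))
d=P-np.array([.5273,-.0018,0]); L=np.stack([d[:,0]*c+d[:,1]*s,-d[:,0]*s+d[:,1]*c,d[:,2]],1)
t=L[(abs(L[:,0])<.06)&(abs(L[:,1])<.024)&(L[:,2]>.02)&(L[:,2]<.1)]
F=t[t[:,2]<.0262]; print("foot",len(F),rect(F),np.median(F[:,2])); H=t[t[:,2]>.07]; print("top",rect(H),np.percentile(H[:,2],99))
for sx in (-1,1): 
    q=F[(F[:,0]*sx>.04)&(abs(F[:,1])<.018)]; print(sx,len(q),np.median(q[:,2]) if len(q) else "")
E
```

```text
25.425 [ 0.527153   -0.00218606  0.16198253] 97.49764767833047 0.06350889943940378 [ 0.44036154 -0.17833339 -0.13567207] [-0.02650805  0.03969883 -0.01683634]
tool z [-6.70149719e-04 -1.89028945e-04 -9.99999758e-01]
foot 1602 (array([-0.9, -0.9]), array([108.5,  44.1]), 0.1) 0.02345531085333291
top (array([-1.6, -0.9]), array([34. , 46.6]), 89.8) 0.08035595192024049
-1 637 0.023630558202916985
1 284 0.0235101865541342Traceback (most recent call last):
  File "look.py", line 14, in <module>
    F=L[(abs(L[:,2]-zf)<.004)&(abs(L[:,0])<.08)&(abs(L[:,1])<.03)]; print("foot in jig frame",len(F),rect(F),np.round([F[:,0].min(),F[:,0].max()],4), zf, np.median(F[:,2]))
                                                                                                                       ~~~~~~~~~~^^
    return umr_minimum(a, axis, None, out, keepdims, initial, where)
ValueError: zero-size array to reduction operation minimum which has no identity
```

View pics/wrist9.png

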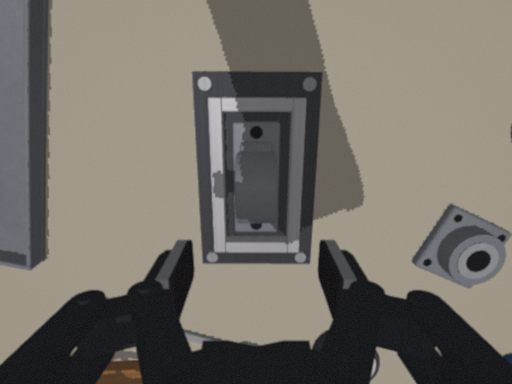

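View pics/scene9.png

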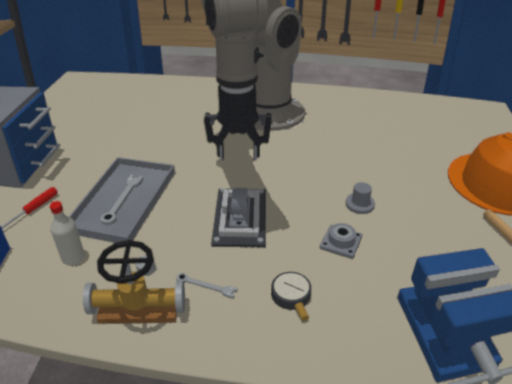

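The wrist picture shows the block standing in the pocket, its foot at columns 233–280 within walls at 222–290. The foot's top is 23.6 mm high at one end and 23.5 at the other, so it is flat, and the housing top is at 80 mm. The scene picture shows the spanner in the tray and the gripper clear of everything, so I'm handing in.

```bash
python3 -c "
from bench import workorder,status
print(workorder.hand_in(),status.get_obs()['clock'])"
```

```text
the job is handed in; nothing more can be done
the job is handed in; nothing more can be done
```

The spanner is in the tool tray and the pillow-block bearing is in the jig. I handed the job in at about 25.5 s of the 61 s allowed.

- **Spanner:** I lifted it off the jig first and set it down in the middle of the tray. It lies flat, in line with the tray's long side, with its top 14–15 mm above the table (15 mm expected).
- **Bearing:** I gripped it on its flat faces and lowered it in steps of 1 mm or less at the end. I let go only after a force of about 12 N showed the foot was on the jig's floor.
- **Final check of the bearing:** The foot is inside the four walls, about 1 mm off centre and in line with the pocket. Its top is 23.6 mm high at one end and 23.5 mm at the other (24 mm expected). The housing's top is 80 mm above the table, as it should be.
- **Gripper:** It ended open and clear, with its tips about 80 mm above the bearing.

My last check script stopped with an error because it looked for the foot at its old height. I took the final figures from the same picture with corrected code. The cameras differed by about 2 mm on where the jig was, well inside the 10 mm of clearance round the foot.

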